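# Load a coupon holder under the reader's spring clip

### The job

The grey coupon holder waits in the guide channel of the small reader on the bench, and the closed spring clip bars its way. Press the clip's long thumb bar down with one fingertip and, while keeping it down, push the holder by its upright tab with the other fingertip, under the raised clip, until it is fully home against the end stop; only then let the clip up so that it rests on the holder, and move clear. Do not grasp or lift anything, and leave the other things on the bench alone.

Things in the scene. Friction and masses are not known exactly. Their poses are not given: they have to be found in the camera images.
- stage: Reader stage fixed to the bench: aluminium plate x -100..95, y -55..95, top z 16 (mm, own frame), with a guide channel along x and a white block (x 95..175, top z 60) at the far end. Origin: bench height, under the channel's middle line. +x: the way the holder is pushed; z up; +y: the thumb bar's side. Holder home: its origin at x 35, y 0. Place and yaw (within 0.55 rad of the world's) vary.
- end_stop (a point): Middle of the end stop's face, at stage x 75, y 0, z 19 mm (steel bar, top z 30), which the holder's front edge must meet. The channel (floor z 16) runs up to it between black rails at stage y +/-31.5 mm; their lips (from y +/-26 outward, tops at z 27) cover the holder's edges, so that it can slide but not rise more than 2 mm.
- holder: Coupon holder to load, grey plastic, about 80 g: plate 80 (x) x 60 (y) x 6 mm with a glass coupon; on its rear (-x) edge an upright push tab 5 mm thick, 44 mm wide (y +/-22), up to 37 mm above the underside (53 above the bench); the tab's rear face is at x -40. Origin: centre of the underside, 16 mm above the bench. Axes parallel to the stage's; origin first at stage x -23 to -3 mm.
- clip (a joint): Angle of the steel spring clip (rad): 0 closed, 0.45 thumb bar right down (hard stop), about 0.11 resting on the holder; the holder passes beneath above 0.16. Hinged along stage x, at stage y 46, z 36 mm. A spring closes it; pressing mid-bar takes 6 N at 0.15, 8 N at 0.30, 9.5 N at 0.45. Its jaw arm crosses the channel at stage x 45 to 65 mm, from the hinge to y -7, arm top z 38 mm when closed.
- clip_foot (a point): Underside of the jaw's foot, at its centre: 20 mm (along the channel) x 12 mm, at stage x 55, y 0 mm. Closed, it hangs 1.5 mm above the channel floor and blocks the 6 mm holder; pressed right down, the thumb bar raises it about 20 mm above that.
- thumb_bar (a point): Middle of the upper face of the clip's thumb bar, a steel plate 165 mm long, at stage x -95 to 70 mm, y 50 to 94 mm. Closed, it slopes up outwards by 0.30 rad: this point at z 45 mm, outer edge 51 mm. Pressed 0.30 rad it is level, upper face 37.5 mm above the bench: below the top of the holder's tab, above the rails. A fingertip can slide along it while pressing.
- jar: Bystander: squat jar with a screw cap, 48 mm across, 60 mm tall. Origin at the centre of its underside. To be left alone.
- vial: Bystander: small clear vial, 32 mm across, 55 mm tall. Origin at the centre of its underside. To be left alone.
- brown_bottle: Bystander: amber glass bottle, 50 mm across, 85 mm tall. Origin at the centre of its underside. To be left alone.
- cork_block: Bystander: small cork block 50 x 25 x 14 mm. Origin at the centre of its underside. To be left alone.
- beaker: Bystander: clear beaker, 72 mm across, 90 mm tall. Origin at the centre of its underside. To be left alone.
- spare_holder: Bystander: a second coupon holder of the same shape as the first, lying on the bench well away from the reader; not used. Origin at the centre of its underside. To be left alone.
- dish: Bystander: shallow white dish, 84 mm across, 16 mm tall. Origin at the centre of its underside. To be left alone.
Things that resemble listed ones, but are neither listed nor needed, are in the scene too. What is shaped like the holder but blue or turquoise is not meant.

How it is judged:
On the way, in this order (a step that is already met when the one before it is completed fails the run):
1. the clip is pressed open by a finger while the holder is still short of it (value of joint clip above 0.18 rad and x of holder in the frame of stage below 0.01 m), for 0.1 s.
2. the holder is home against the stop with the clip still held open (value of joint clip above 0.16 rad and x of holder in the frame of stage above 0.031 m), for 0.1 s.
At the end, for the whole second after the job is handed in: The holder lies flat in the channel within 4 mm of the end stop, at rest, and the released clip rests on it (clip angle 0.06 to 0.15 rad) (x of holder in the frame of stage between 0.031 and 0.038 m and horizontal distance between holder and stage below 0.039 m and value of joint clip between 0.06 and 0.15 rad and angle between holder's own z axis and vertical below 0.06 rad and linear speed of holder below 0.01 m/s and velocity of joint clip below 0.05 rad/s); the robot touches nothing.
It fails at once if the holder is lifted (more than 10 mm) or tipped (height (world z) of holder above 0.026 m or angle between holder's own z axis and vertical above 0.25 rad).
It fails at once if another thing on the bench is moved more than 25 mm or tipped over (distance of any of jar, vial, brown_bottle, cork_block, beaker, spare_holder, dish from where it was at the start of the episode above 0.025 m or angle between any of jar, vial, brown_bottle, cork_block, beaker, spare_holder, dish's own z axis and vertical above 0.5 rad).
It also fails if it takes over 42 s, if anything falls off the work surface, if the arm or the gripper's body presses on something with over 40 N, if the wrist force passes 120 N, or if a joint passes its speed limit or range.

### The arm

A 7-joint arm with a two-finger parallel gripper is mounted at the origin on the work surface. World frame = base frame: x ahead of the robot, y to its left, z up, the work surface at z = 0. Lengths are in m, angles in rad, forces in N, time in s.
With the tool pointing down it reaches from about 0.4 to 0.875 m from the base axis. Payload 6.5 kg.
Tool frame: the origin (TCP) lies between the finger pads; the fingertips stand 22 mm ahead of it and the grasp point (between the pads) lies 3 mm ahead of it (arm.tcp_to_tips is the z of the fingertips in the tool frame, in m); z points along the fingers, y is the line along which they close (so a half turn about z gives the same grasp; the last joint's range is limited). The gripper opens to 88 mm and grips with 3 to 60 N. Pads are 18 mm wide; open, the fingers measure 123 mm over their backs; the gripper's body (75 mm by 187 mm) begins 45 mm behind the grasp point.
Start: joints at [-1.175, 0.536, -0.004, 1.538, 0.003, 1.067, -0.071], TCP at [0.29, 0.582, 0.261] pointing down, gripper open.
Joint ranges: [-2.7, 2.7], [-0.37, 2.16], [-1.27, 1.26], [0.24, 2.4], [-1.31, 4.45], [0.19, 1.91], [-2.76, 2.76]. Speed limits (rad/s): [2.39, 2.39, 3.14, 3.14, 3.14, 3.14, 3.14].

### API

Orientations are given as a unit quaternion [w, x, y, z].
In Python, from bench import arm gives the robot as it stands. The module is installed in compiled form; this text tells all that it offers.
- The arm moves only by the shell command python3 -m handwheel 'ROWS'. ROWS is JSON, a list of rows, each a list of 5 numbers: the shift along the tool's x, y, z in mm, then the turn about the tool's z in rad, then the closure, from -1 (fully open) to 1 (shut), so that 0 is half open. A call has 1 to 5 rows; each row is the pose to reach, as a shift and turn from the pose commanded when the call began, along the tool's axes at that moment; what a row does not reach only later rows make up. A row lasts 1/12 s, in which the tool goes at most 41.7 mm and 7.16 degrees, less where a joint would pass 70% of its speed; a pose out of reach is approached as far as the arm can. A call with a gripper value outside its range is refused whole. The fingers move at their own pace and stop on an object; the grip force is fixed at half the most. Time passes only in rows, so rows that repeat a pose let the fingers close. It gives the time, the measured TCP pose, the force, the opening and the grip force at its end, in the units of the state.
- arm.state(): the state, without advancing time (a new reading comes with each control period).
- arm.get_image(name): name is "side" or "top" or "wrist"; returns (picture, depth): 480x640x3 uint8, red, green, blue; 480x640 float32, m along the optical axis (not along the pixel's ray), 0 where there is no reading.
- arm.camera_params(name): a dict with "intrinsics" (3x3 intrinsics, pixels), "R" (3x3) and "t" (3): a world point X has camera coordinates R X + t; the wrist camera has in their place "mount" (4x4, takes a point from camera to tool coordinates, whose origin is the TCP and whose axes are the flange's). Camera axes: x right, y down, z forward; pixel columns grow to the right and rows downward; lengths in m; the calibration is good to about 2 mm. A picture is of the moment at which its call begins: read the wrist's pose just before it. camera_params takes no time and is no camera call.
- arm.close_job(): hands the job in; it is judged then, once.
The state is a dict: "t": time; "joint_pos": joint angles; "joint_velocities": joint speeds; "tau": joint torques, N m; "ee_pos": TCP position; "tool_rot": TCP orientation; "force": force on the tool from outside, world axes, zero at the start; "moment": the same for the moment, N m; "opening": opening from 0.0 (shut) to 1.0 (fully open); "gripper_force": force on a finger pad.
Only numpy, scipy, OpenCV 4.12 (cv2) and the standard library are available. Lean on these libraries where they do the work, as an engineer would, in place of code of your own. Each camera call takes 0.05 s, during which the arm holds its last target. There are 200 camera calls.

## Working session

There is one attempt and no reset: what is moved stays moved. The work goes in short steps, Python scripts to look and compute and a shell command to move; the robot and the scene stay as the last step left them, time stands still between calls to the robot, and variables do not carry over. Pictures are saved under pics/ and viewed, at most 10 in all, crops included, and the job is handed in when it is done.

```bash
mkdir -p pics; python3 - <<'E'
from bench import arm
import cv2,numpy as np
s=arm.state();print({k:np.round(v,3) for k,v in s.items()})
for n in("top","side"):
    im,d=arm.get_image(n);np.savez(f"pics/{n}0.npz",im=im,d=d)
    cv2.imwrite(f"pics/{n}0.png",im[:,:,::-1])
for n in("top","side","wrist"):
    p=arm.camera_params(n);print(n,{k:np.round(v,3).tolist() for k,v in p.items()})
E
```

```text
{'t': np.float64(0.0), 'joint_pos': array([-1.175,  0.537, -0.004,  1.539,  0.003,  1.067, -0.071]), 'joint_velocities': array([ 0.   , -0.001,  0.   ,  0.   , -0.   ,  0.   , -0.001]), 'tau': array([-1.0000e-03, -5.7098e+01,  9.9000e-01, -2.5160e+01, -5.6000e-02,
        1.8000e-02,  0.0000e+00]), 'ee_pos': array([0.289, 0.581, 0.26 ]), 'tool_rot': array([-0.   ,  0.229,  0.973, -0.001]), 'force': array([0.155, 0.369, 0.045]), 'moment': array([-0.008,  0.053,  0.043]), 'gripper_force': np.float64(0.0), 'opening': np.float64(1.001)}
top {'intrinsics': [[578.908, 0.0, 315.158], [0.0, 578.908, 236.937], [0.0, 0.0, 1.0]], 'R': [[0.005, -1.0, 0.006], [-0.996, -0.005, -0.086], [0.086, -0.005, -0.996]], 't': [-0.004, 0.578, 1.69]}
side {'intrinsics': [[575.275, 0.0, 325.538], [0.0, 575.275, 235.962], [0.0, 0.0, 1.0]], 'R': [[0.996, -0.094, -0.011], [-0.068, -0.637, -0.768], [0.065, 0.765, -0.64]], 't': [-0.582, 0.077, 1.419]}
wrist {'intrinsics': [[423.622, 0.0, 319.634], [0.0, 423.622, 239.213], [0.0, 0.0, 1.0]], 'mount': [[-0.0, -0.96, -0.279, 0.072], [1.0, -0.0, 0.0, -0.0], [-0.0, -0.279, 0.96, -0.123], [0.0, 0.0, 0.0, 1.0]]}
```

View pics/top0.png

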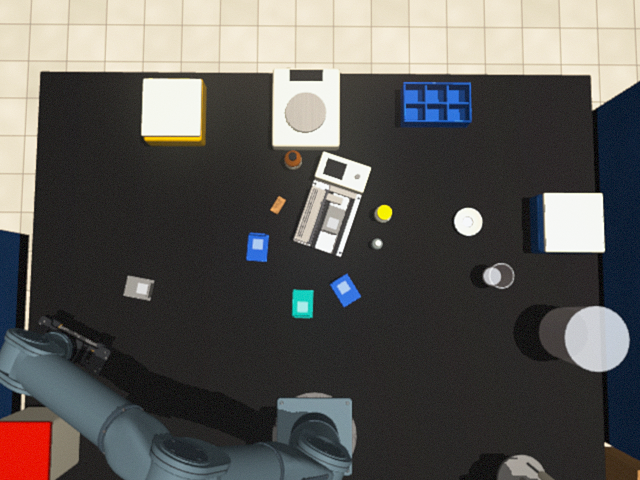

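View pics/side0.png

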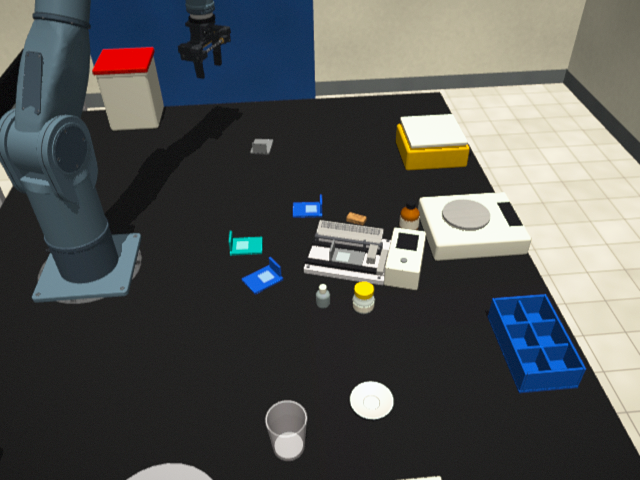

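```bash
cat > h.py <<'E'
import numpy as np,cv2
from scipy.spatial.transform import Rotation as Rn
from bench import arm
def cam(n,s=None):
    p=arm.camera_params(n);K=np.array(p["intrinsics"])
    if n!="wrist":
        R=np.array(p["R"]);return K,R.T,-R.T@np.array(p["t"])
    q=np.array(s["tool_rot"]);W=Rn.from_quat(q[[1,2,3,0]]).as_matrix()
    M=np.array(p["mount"]);return K,W@M[:3,:3],np.array(s["ee_pos"])+W@M[:3,3]
def ray(c,uv,z):
    K,R,o=c;d=(R@np.linalg.solve(K,np.c_[np.atleast_2d(uv),np.ones(len(np.atleast_2d(uv)))].T)).T
    return o+d*((z-o[2])/d[:,2])[:,None]
E
python3 - <<'E'
from h import *
c=cam("top")
print(ray(c,[[292,242],[343,256],[362,193],[317,180],[335,218],[293,160],[278,205],[384,213],[377,243],[257,247],[345,290]],.016).round(3))
im=cv2.imread("pics/top0.png")[140:270,250:410]
im2=cv2.imread("pics/side0.png")[200:320,295:435]
cv2.imwrite("pics/c1.png",np.vstack([cv2.resize(im,(640,400),interpolation=cv2.INTER_CUBIC)[:400]]))
E
```

```text
[[ 0.564  0.068  0.016]
 [ 0.523 -0.084  0.016]
 [ 0.712 -0.141  0.016]
 [ 0.751 -0.005  0.016]
 [ 0.636 -0.06   0.016]
 [ 0.811  0.067  0.016]
 [ 0.674  0.111  0.016]
 [ 0.652 -0.206  0.016]
 [ 0.562 -0.185  0.016]
 [ 0.548  0.172  0.016]
 [ 0.422 -0.09   0.016]]
```

View pics/c1.png

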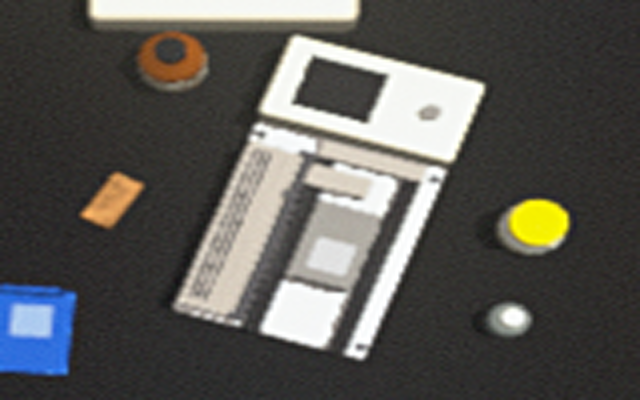

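The crop shows the reader. The grey holder in the channel, at top-view pixel (335,218), is the target. The other grey one, at (139,288), is the spare. The blue and turquoise ones at (257,247), (345,290) and (303,303) are not meant. Stage yaw is about -0.29 and its origin about (0.635, -0.060). Next I move the wrist camera above it.

```bash
python3 -m handwheel '[[-144,-105,0,0,0],[-144,-105,0,0,0],[-144,-105,0,0,0],[-144,-105,0,0,0],[-144,-105,0,0,0]]'; python3 -m handwheel '[[-144,-105,0,0,0],[-144,-105,0,0,0],[-144,-105,0,0,0],[-144,-105,0,0,0],[-144,-105,0,0,0]]';python3 -m handwheel '[[-144,-105,0,0,0],[-144,-105,0,0,0],[-144,-105,0,0,0],[-144,-105,0,0,0],[-144,-105,0,0,0]]';python3 -m handwheel '[[-144,-105,0,-0.17,-0.36],[-144,-105,0,-0.17,-0.36],[-144,-105,0,-0.17,-0.36],[-144,-105,0,-0.17,-0.36],[-144,-105,0,-0.17,-0.36]]'
```

```text
t: 0.52
ee_pos: [0.3758, 0.4167, 0.2604]
tool_rot: [0.001, 0.233, 0.973, -0.002]
force: [-0.0, 0.2, -0.5]
opening: 0.647
gripper_force: 0.0
t: 0.93
ee_pos: [0.4569, 0.2588, 0.2607]
tool_rot: [0.001, 0.233, 0.973, -0.001]
force: [0.4, -0.3, -0.3]
opening: 0.5
gripper_force: 0.0
t: 1.35
ee_pos: [0.5384, 0.1006, 0.2608]
tool_rot: [0.001, 0.233, 0.973, -0.001]
force: [-0.3, 0.2, -0.8]
opening: 0.501
gripper_force: 0.0
t: 1.77
ee_pos: [0.6197, -0.0572, 0.2606]
tool_rot: [0.001, 0.148, 0.989, -0.002]
force: [-0.2, -1.6, -0.3]
opening: 0.675
gripper_force: 0.0
```

```bash
python3 - <<'E'
from h import *
s=arm.state();im,d=arm.get_image("wrist");np.savez("pics/w1.npz",im=im,d=d,p=s["ee_pos"],q=s["tool_rot"])
print(s["ee_pos"],s["tool_rot"],s["opening"],s["joint_pos"].round(2))
cv2.imwrite("pics/w1.png",im[:,:,::-1])
E
```

```text
[ 0.61967616 -0.05718064  0.26058264] [ 7.62842054e-04  1.48459146e-01  9.88916823e-01 -1.67843799e-03] 0.6751708640802626 [-0.11  0.49  0.19  1.63 -0.1   1.03  1.37]
```

View pics/w1.png

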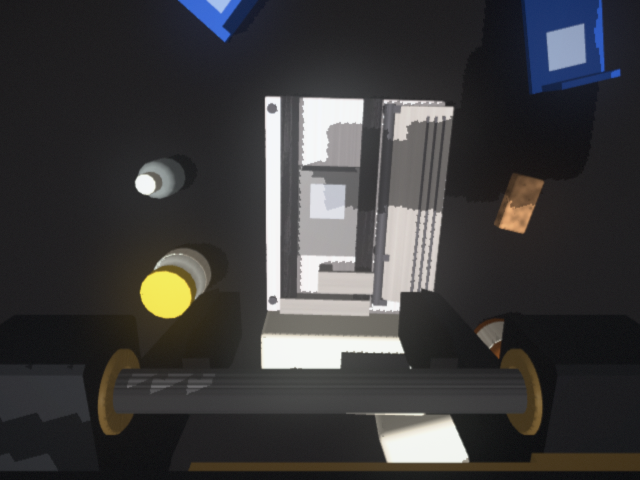

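The wrist view shows the plate's near-left corner at (266,97) with screws at (272,108) and (272,300). The holder's tab is at row ~167, columns 301–357, its glass at (327,201), the jaw at (345,282) and the thumb bar spans columns 390–452. I now measure points using edges and depth.

```bash
python3 - <<'E'
from h import *
z=np.load("pics/w1.npz");c=cam("wrist",{"ee_pos":z["p"],"tool_rot":z["q"]});K,R,o=c
d=z["d"];v,u=np.mgrid[:480,:640]
P=(np.stack([(u-K[0,2])/K[0,0],(v-K[1,2])/K[1,1],np.ones_like(d)],-1)*d[...,None])@R.T+o
g=cv2.cvtColor(z["im"],cv2.COLOR_RGB2GRAY).astype(float)
# left plate edge: dark->white in cols 250..285
pts=np.array([[255+np.argmax(np.diff(g[r,255:280]))+.5,r] for r in range(115,292)])
L=ray(c,pts,.016);vx,vy,x0,y0=cv2.fitLine(L[:,:2].astype(np.float32),cv2.DIST_HUBER,0,.001,.001).ravel()
if vx<0:vx,vy=-vx,-vy
yaw=np.arctan2(vy,vx);print("yaw",yaw)
# rear edge
e=np.array([[cx,85+np.argmax(np.diff(g[85:110,cx]))+.5] for cx in range(270,280)])
E=ray(c,e,.016);ex=np.array([vx,vy]);ey=np.array([-vy,vx])
a=np.median(E[:,:2]@ex)+.1;b=np.median(L[:,:2]@ey)+.055
O=a*ex+b*ey;print("origin",O)
sc=ray(c,[[272,108],[272,300]],.016)[:,:2]-O;print("screws",sc@ex,sc@ey)
S=np.stack([(P[...,:2]-O)@ex,(P[...,:2]-O)@ey,P[...,2]],-1)*1000
for n,(r,cx) in dict(plate=(130,320),plL=(200,273),tab=(167,320),tab2=(166,345),hold=(190,308),glass=(200,327),barIn=(200,395),barMid=(200,420),barOut=(200,440),barOutRear=(115,447),jaw=(282,345),stop=(306,320)).items():print(n,S[r,cx].round(1),d[r,cx])
m=(S[...,2]>46)&(S[...,2]<60)&(abs(S[...,1])<35)&(S[...,0]<20)&(S[...,0]>-90)
print("tab pts",m.sum(),np.percentile(S[m],[2,50,98],axis=0).round(1))
m=(S[...,2]>32)&(S[...,1]>48)&(S[...,1]<105)&(abs(S[...,0]+10)<110)
print("bar pts",m.sum(),np.percentile(S[m],[1,50,99],axis=0).round(1))
np.save("stage.npy",[*O,yaw])
# holder front line & tab row: gray profile along col 320 and 350
print(g[155:180,315].round()); print(g[240:265,315].round())
# second view: top camera rear right corner & lower stage corners
t=cam("top");q=ray(t,[[340,256.5]],.016)[:,:2]-O;print("top corner",q@ex,q@ey)
E
```

```text
yaw -0.32245663
origin [ 0.63462902 -0.05509656]
screws [-0.09090405  0.08233272] [-0.04867317 -0.04996593]
plate [-74.2  -8.5  15. ] 0.3570632
plL [-13.3 -48.5  14.9] 0.37408134
tab [-44.4  -7.7  25.3] 0.35549372
tab2 [-44.5  13.9  13.8] 0.3666453
hold [-24.1 -17.6  21.7] 0.36459014
glass [-15.8  -1.   21.6] 0.367133
barIn [-20.5  54.8  38.6] 0.3497442
barMid [-22.6  73.4  47.2] 0.34097967
barOut [-23.4  88.8  49.6] 0.33852047
barOutRear [-88.6  87.6  48.5] 0.32121393
jaw [53.8 16.6 37.3] 0.3717152
stop [80.7 -4.7 30.1] 0.38612238
tab pts 418 [[-44.7 -21.7  47.4]
 [-42.4  -1.   52.1]
 [-39.6  19.8  53.6]]
bar pts 11577 [[-93.7  48.3  37.1]
 [-25.5  67.6  44.8]
 [ 95.5  90.5 313.6]]
[246. 246. 246. 246. 246. 245. 232. 169. 155. 153. 137.  89.  80.  81.
  81.  88. 101. 107. 106. 107. 107. 115. 141. 172. 175.]
[170. 170. 171. 170. 170. 171. 169. 170. 170. 172. 170. 170. 171. 171.
 175. 210. 241. 245. 245. 245. 245. 245. 245. 245. 245.]
top corner [-0.10124508] [-0.05462263]
```

Measurements agree with the description: plate 15, tab top 52–53, jaw 37, bar 38–50 mm, and the top view puts the corner within 1 mm. The holder sits at about x −5. Next I put the fingers behind the tab and above the bar.

```bash
python3 -m handwheel '[[53.5,39.7,0,0.027,-0.36],[53.5,39.7,0,0.027,-0.36],[53.5,39.7,40,0.027,-0.36],[53.5,39.7,80,0.027,-0.36],[53.5,39.7,120,0.027,-0.36]]';  python3 -m handwheel '[[0,0,25,0,-0.36],[0,0,50,0,-0.36],[0,0,50,0,-0.36],[0,0,50,0,-0.36]]'
python3 - <<'E'
from h import *
a,b,y=np.load("stage.npy");y=-.325;s=arm.state();r=s["ee_pos"]-[a,b,0]
print((Rn.from_euler('z',-y).apply(r)*1000).round(1),Rn.from_quat(np.array(s["tool_rot"])[[1,2,3,0]]).as_matrix()[:,1],s["force"],s["opening"])
for n in("wrist","side"):
    im,d=arm.get_image(n)
    if n=="side":im=cv2.resize(im[170:320,270:450],None,fx=4,fy=4)
    cv2.imwrite(f"pics/b_{n}.png",im[:,:,::-1])
E
```

```text
t: 2.23
ee_pos: [0.5783, 0.0054, 0.14]
tool_rot: [0.001, 0.157, 0.988, 0.001]
force: [-0.1, 0.3, -0.9]
opening: 0.676
gripper_force: 0.0
t: 2.57
ee_pos: [0.5773, 0.004, 0.0899]
tool_rot: [-0.002, 0.158, 0.987, -0.0]
force: [0.2, -0.7, 0.8]
opening: 0.683
gripper_force: 0.0
[-73.2  37.7  89.9] [ 3.12284768e-01  9.49988401e-01 -5.12422722e-04] [ 0.23931596 -0.66991046  0.79982964] 0.6833775881909537
```

View pics/b_wrist.png

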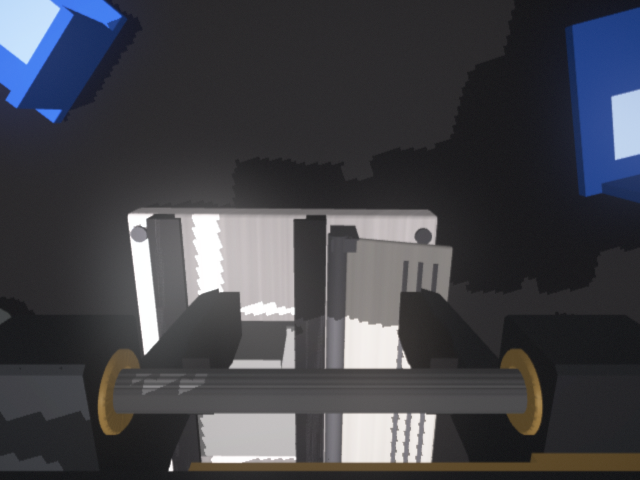

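View pics/b_side.png

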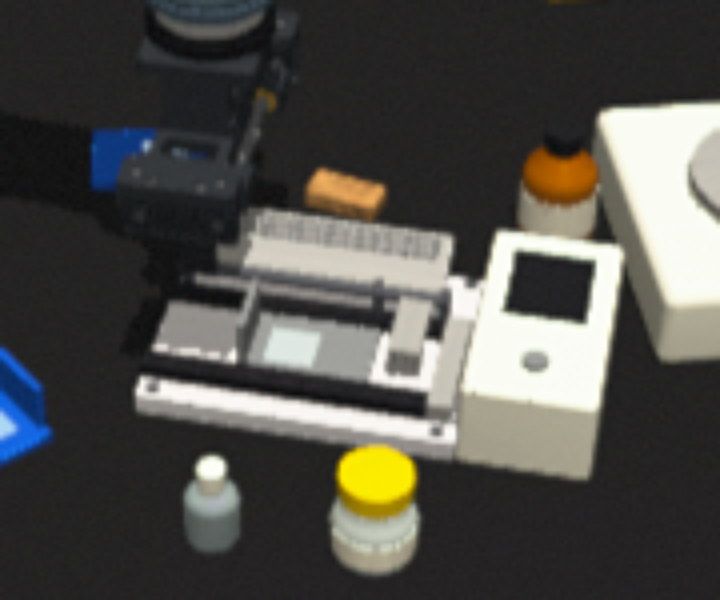

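The wrist view shows the left fingertip (~(218,315)) behind the tab (its end at (283,340)) and the right one (~(421,315)) above the thumb bar. In stage coordinates they are at y ≈ −1 and 76, x −73, which is good. Now I press.

```bash
python3 -m handwheel '[[0,0,10,0,-0.36],[0,0,18,0,-0.36],[0,0,23,0,-0.36],[0,0,28,0,-0.36],[0,0,32,0,-0.36]]'; python3 -m handwheel '[[0,0,1,0,-0.36],[0,0,1,0,-0.36],[0,0,1,0,-0.36]]'
python3 - <<'E'
from h import *
a,b,y=np.load("stage.npy");y=-.325;s=arm.state();r=s["ee_pos"]-[a,b,0]
print((Rn.from_euler('z',-y).apply(r)*1000).round(1),s["force"],s["opening"])
c=cam("wrist",s);im,d=arm.get_image("wrist");np.savez("pics/w3.npz",im=im,d=d)
cv2.imwrite("pics/p_wrist.png",im[:,:,::-1])
im,d=arm.get_image("side");cv2.imwrite("pics/p_side.png",cv2.resize(im[170:320,270:450],None,fx=4,fy=4)[:,:,::-1])
K,R,o=cam("side");v,u=np.mgrid[:480,:640]
P=(np.stack([(u-K[0,2])/K[0,0],(v-K[1,2])/K[1,1],np.ones_like(d)],-1)*d[...,None])@R.T+o
S=Rn.from_euler('z',-y).apply((P-[a,b,0]).reshape(-1,3))*1000
for yy in(58,72,88):
    m=(abs(S[:,0]-10)<30)&(abs(S[:,1]-yy)<4)&(S[:,2]>25)&(S[:,2]<70);print("bar z at y",yy,m.sum(),np.median(S[m,2]))
m=(abs(S[:,0]-55)<8)&(abs(S[:,1])<6)&(S[:,2]>25)&(S[:,2]<80);print("jaw top",m.sum(),np.median(S[m,2]))
m=(abs(S[:,0]+40)<25)&(abs(S[:,1])<18)&(S[:,2]>47)&(S[:,2]<56);print("tab",m.sum(),np.percentile(S[m],[5,50,95],axis=0))
E
```

```text
t: 3.08
ee_pos: [0.5791, 0.004, 0.0589]
tool_rot: [0.001, 0.158, 0.987, 0.001]
force: [-1.5, 1.6, 9.6]
opening: 0.679
gripper_force: 4.4
t: 3.33
ee_pos: [0.5791, 0.004, 0.0584]
tool_rot: [0.001, 0.158, 0.987, 0.001]
force: [-1.7, 2.8, 8.4]
opening: 0.682
gripper_force: 4.3
[-71.5  38.2  58.4] [-1.72839538  2.76595928  8.41873155] 0.6820485257146638
bar z at y 58 49 38.67783767333421
bar z at y 72 51 38.01900359643006
bar z at y 88 43 37.12092941883926
jaw top 43 52.30148857117322
tab 34 [[-61.5852369  -15.59353136  48.1305794 ]
 [-40.73682442  -0.93770694  52.67201298]
 [-37.54939695  14.7943892   55.18408661]]
```

View pics/p_side.png

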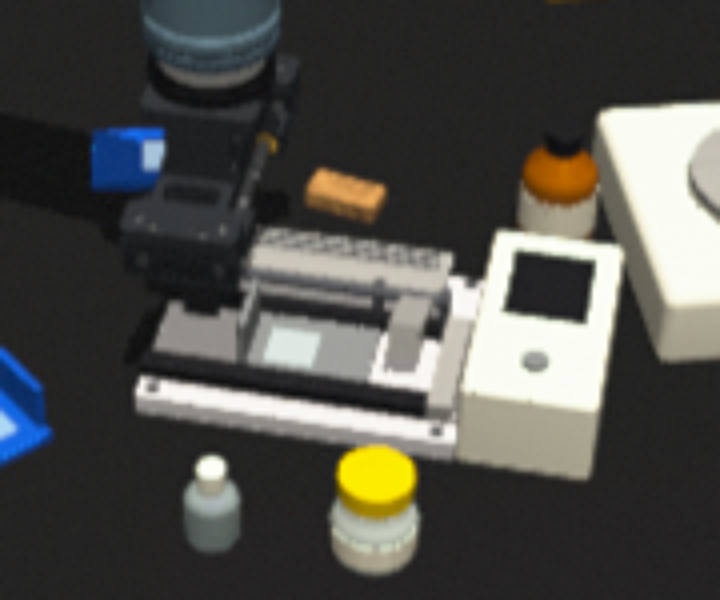

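The clip is open (jaw up 14 mm, bar ≈ 0.34 rad, 8.4 N) and the holder is still at about −5. Pushing.

```bash
python3 -m handwheel '[[-4,0,0,0,-0.36],[-8,0,0,0,-0.36],[-12,0,0,0,-0.36],[-16,0,0,0,-0.36],[-20,0,0,0,-0.36]]'; python3 -m handwheel '[[-4,0,0,0,-0.36],[-8,0,0,0,-0.36],[-12,0,0,0,-0.36],[-16,0,0,0,-0.36],[-20,0,0,0,-0.36]]'; python3 -m handwheel '[[-3,0,0,0,-0.36],[-6,0,0,0,-0.36],[-9,0,0,0,-0.36],[-12,0,0,0,-0.36],[-12,0,0,0,-0.36]]'
cat > chk.py <<'E'
from h import *
a,b,y=np.load("stage.npy");y=-.325;s=arm.state();r=s["ee_pos"]-[a,b,0]
rot=Rn.from_euler('z',-y)
print((rot.apply(r)*1000).round(1),rot.apply(s["force"]).round(1),s["opening"])
v,u=np.mgrid[:480,:640]
for n in("side","top"):
    im,d=arm.get_image(n);cv2.imwrite(f"pics/k_{n}.png",cv2.resize(im[170:320,270:450],None,fx=4,fy=4)[:,:,::-1])
    K,R,o=cam(n)
    P=(np.stack([(u-K[0,2])/K[0,0],(v-K[1,2])/K[1,1],np.ones_like(d)],-1)*d[...,None])@R.T+o
    S=rot.apply((P-[a,b,0]).reshape(-1,3))*1000
    for q,x0,x1,y0,y1,z0,z1 in(("bar",0,60,68,76,25,70),("jaw",47,63,-6,6,25,80),("tab",-25,15,-20,20,44,56)):
        m=(S[:,0]>x0)&(S[:,0]<x1)&(S[:,1]>y0)&(S[:,1]<y1)&(S[:,2]>z0)&(S[:,2]<z1);print(n,q,m.sum(),np.percentile(S[m],[5,50,95],axis=0).round(1).tolist() if m.sum() else "")
E
python3 chk.py
```

```text
t: 3.85
ee_pos: [0.5957, -0.0026, 0.0577]
tool_rot: [-0.002, 0.158, 0.987, 0.0]
force: [-7.6, 2.4, 9.5]
opening: 0.681
gripper_force: 5.1
t: 4.27
ee_pos: [0.6147, -0.0086, 0.0577]
tool_rot: [-0.002, 0.158, 0.987, 0.0]
force: [-6.1, 2.3, 9.4]
opening: 0.679
gripper_force: 5.0
t: 4.68
ee_pos: [0.6268, -0.0125, 0.0579]
tool_rot: [-0.002, 0.158, 0.987, 0.001]
force: [-4.4, 2.3, 9.0]
opening: 0.678
gripper_force: 4.7
[-21.   37.8  57.9] [-4.9  0.8  9. ] 0.6779392219266017
side bar 46 [[3.6, 68.4, 34.4], [30.3, 72.9, 37.1], [56.2, 75.7, 40.6]]
side jaw 42 [[49.2, -5.7, 40.0], [56.5, -3.2, 53.0], [62.4, 4.0, 58.9]]
side tab 45 [[-23.3, -16.0, 45.3], [-11.0, -5.4, 50.6], [-4.0, 7.3, 55.1]]
top bar 0 
top jaw 2 [[59.4, -5.3, 45.8], [60.1, -4.8, 49.6], [60.7, -4.4, 53.4]]
top tab 0
```

```bash
python3 -m handwheel '[[-2,0,0,0,-0.36],[-4,0,0,0,-0.36],[-6,0,0,0,-0.36],[-6,0,0,0,-0.36]]'; python3 -m handwheel '[[-1,0,0,0,-0.36],[-2,0,0,0,-0.36],[-2,0,0,0,-0.36]]'; python3 -m handwheel '[[-1,0,0,0,-0.36],[-2,0,0,0,-0.36],[-2,0,0,0,-0.36]]'; python3 chk.py
```

```text
t: 5.12
ee_pos: [0.6316, -0.014, 0.0578]
tool_rot: [-0.002, 0.158, 0.987, 0.001]
force: [-7.1, 3.1, 10.8]
opening: 0.683
gripper_force: 6.4
t: 5.37
ee_pos: [0.6318, -0.0141, 0.0575]
tool_rot: [-0.004, 0.158, 0.987, 0.001]
force: [-12.0, 4.7, 15.0]
opening: 0.678
gripper_force: 8.4
t: 5.62
ee_pos: [0.6319, -0.0141, 0.0572]
tool_rot: [-0.006, 0.158, 0.987, 0.001]
force: [-16.5, 6.5, 17.5]
opening: 0.676
gripper_force: 10.7
[-15.7  38.   57.2] [-17.7   0.9  17.5] 0.6756137061506438
side bar 39 [[8.8, 68.4, 33.1], [36.7, 71.9, 35.6], [57.4, 75.6, 38.8]]
side jaw 49 [[47.7, -5.9, 26.6], [54.7, -3.4, 52.5], [62.0, 2.7, 59.4]]
side tab 50 [[-22.9, -18.9, 44.5], [-7.1, -5.1, 51.7], [1.1, 3.4, 55.1]]
top bar 0 
top jaw 0 
top tab 0
```

Motion has stopped at the stop, with push force rising to 18 N and the clip still open. Next I ease back a few mm, still pressing, and check the holder before letting the clip up.

```bash
python3 -m handwheel '[[3,0,0,0,-0.36],[6,0,0,0,-0.36],[10,0,0,0,-0.36],[14,0,0,0,-0.36],[14,0,0,0,-0.36]]'; python3 chk.py
```

```text
t: 6.13
ee_pos: [0.6271, -0.0127, 0.0597]
tool_rot: [0.004, 0.159, 0.987, 0.0]
force: [4.5, -0.3, 7.4]
opening: 0.677
gripper_force: 3.8
[-20.7  37.8  59.7] [4.3 1.2 7.4] 0.6770827913181312
side bar 55 [[3.6, 68.5, 36.2], [34.4, 71.8, 39.0], [57.8, 75.2, 41.8]]
side jaw 52 [[47.5, -5.9, 26.2], [54.7, -4.1, 48.7], [62.6, 3.2, 56.5]]
side tab 44 [[-22.9, -17.7, 44.4], [-6.7, -5.3, 50.6], [1.2, 9.6, 55.3]]
top bar 0 
top jaw 2 [[58.1, -5.3, 46.3], [60.0, -4.8, 50.2], [61.9, -4.4, 54.1]]
top tab 0
```

View pics/k_side.png

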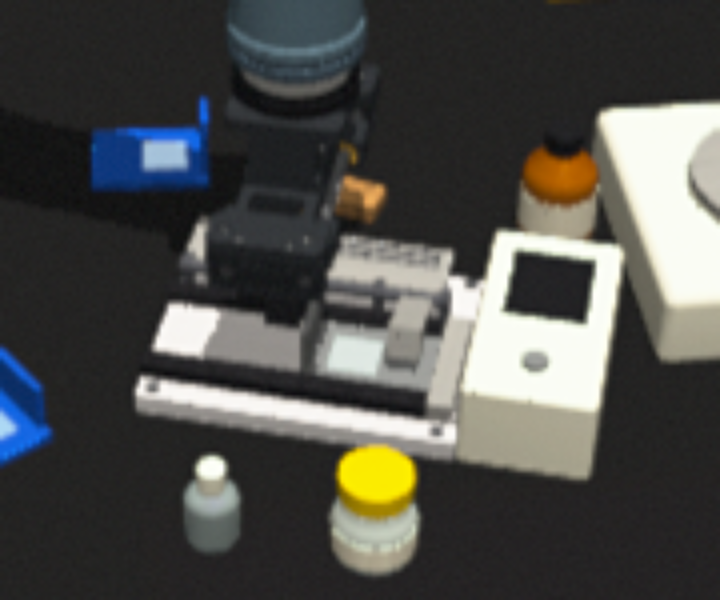

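The view shows the holder's front edge (~(435,370)) right up at the end stop, the jaw above it and the finger clear behind the tab (~(310,330)). Now I let the clip up gently and move clear.

```bash
python3 -m handwheel '[[0,0,-2,0,-0.36],[0,0,-4,0,-0.36],[0,0,-6,0,-0.36],[0,0,-8,0,-0.36],[0,0,-11,0,-0.36]]'; python3 -m handwheel '[[0,0,-6,0,-0.36],[0,0,-15,0,-0.36],[0,0,-40,0,-0.36],[0,0,-80,0,-0.36],[0,0,-120,0,-0.36]]'; python3 -m handwheel '[[40,0,-40,0,-0.36],[60,0,-80,0,-0.36],[60,0,-80,0,-0.36],[60,0,-80,0,-0.36],[60,0,-80,0,-0.36]]'; python3 -m handwheel '[[0,0,0,0,-0.36],[0,0,0,0,-0.36],[0,0,0,0,-0.36]]'
python3 - <<'E'
from h import *
a,b,y=np.load("stage.npy");y=-.325;rot=Rn.from_euler('z',-y);s=arm.state();im,d=arm.get_image("wrist")
K,R,o=cam("wrist",s);v,u=np.mgrid[:480,:640]
P=(np.stack([(u-K[0,2])/K[0,0],(v-K[1,2])/K[1,1],np.ones_like(d)],-1)*d[...,None])@R.T+o
S=rot.apply((P-[a,b,0]).reshape(-1,3))*1000
for q,x0,x1,y0,y1,z0,z1 in(("bar",-20,40,70,74,25,70),("jaw",48,62,-5,5,30,80),("jawarm",48,62,20,30,30,80),("tab",-25,15,-20,20,46,58),("plate",5,30,-20,20,18,30)):
    m=(S[:,0]>x0)&(S[:,0]<x1)&(S[:,1]>y0)&(S[:,1]<y1)&(S[:,2]>z0)&(S[:,2]<z1);print(q,m.sum(),np.percentile(S[m],[5,50,95],axis=0).round(1).tolist() if m.sum() else "")
cv2.imwrite("pics/f.png",im[:,:,::-1])
E
```

```text
t: 6.65
ee_pos: [0.6229, -0.0124, 0.0682]
tool_rot: [-0.001, 0.159, 0.987, -0.0]
force: [-0.6, -0.2, -0.3]
opening: 0.683
gripper_force: 0.0
t: 7.07
ee_pos: [0.6224, -0.0123, 0.1894]
tool_rot: [-0.002, 0.159, 0.987, -0.0]
force: [1.0, 0.1, -0.1]
opening: 0.679
gripper_force: 0.0
t: 7.48
ee_pos: [0.5669, 0.0067, 0.2698]
tool_rot: [0.001, 0.158, 0.987, 0.0]
force: [0.5, -0.7, -0.5]
opening: 0.677
gripper_force: 0.0
t: 7.73
ee_pos: [0.5666, 0.0061, 0.2673]
tool_rot: [-0.001, 0.159, 0.987, -0.0]
force: [0.5, -0.2, 0.2]
opening: 0.679
gripper_force: 0.0
bar 286 [[-17.2, 70.2, 40.6], [9.4, 72.1, 42.2], [37.2, 73.8, 43.8]]
jaw 149 [[48.4, -4.4, 41.1], [54.7, 0.2, 42.2], [61.3, 4.7, 43.3]]
jawarm 147 [[48.9, 20.4, 38.2], [55.0, 25.1, 39.4], [61.3, 29.8, 40.8]]
tab 385 [[-6.1, -17.8, 46.7], [-4.5, -0.4, 51.7], [-0.7, 17.8, 53.3]]
plate 673 [[14.3, -17.6, 20.2], [21.8, 0.9, 21.5], [29.4, 18.1, 22.6]]
```

View pics/f.png

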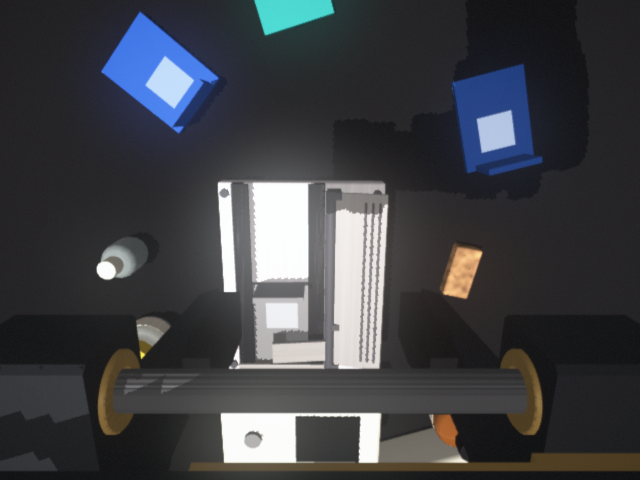

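The jaw slopes 0.11 rad on the holder, the tab's rear face is at x ≈ −5 (home), and the plate is flat at z 21.5. The arm is clear, so I hand in.

```bash
python3 -c "
from bench import arm
print(arm.close_job())"
```

```text
the job is handed in; nothing more can be done
None
```

The job is handed in at about 8 s of the 42 s allowed: the holder measures fully home against the end stop, the released clip rests on it at about 0.11 rad, and the arm is clear (no verdict was returned).

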